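# Scan a tube rack and its location label, then park the scanner

## Task

Pick up the hand scanner and scan the label on the tube rack, then the label on the location stand: for each, hold the scanner steady for a second or more with its window about 80 mm from the label, aimed squarely at the label's middle. Then lay the scanner back in its sloped cradle, flat on the narrow bar with its tail in the cup and its head at the high end, letting go only once it is in place. Do not knock or shift the bottles and glassware.

Things in the scene. Friction and masses are not known exactly. Their poses are not given: they have to be found in the camera images.
- scanner: Loose scanner, 0.22 kg. White bar 120 mm long (x -60 to 60), 44 wide (y), 40 high (z 0 to 40): grip across the 44. Grey head 64 wide, bent down 45 degrees at the +x end (x 41 to 87, z 13 to 59). Origin: centre of the bar's underside; x to the head, z up out of its top. Centre of mass 9 mm ahead of it. Window on the head's lower front at (76, 0, 24) mm, looking 45 degrees forward and down.
- scanner_spot (a point): The spot the scanner reads best: the point 80 mm straight ahead of its window, at (132, 0, -32) mm in the scanner's frame, carried with it. Its x axis is the viewing direction (45 degrees below the scanner's x), its y the scanner's y.
- tube_rack: Fixed aluminium tube rack: block 85 x 170 mm, 56 mm high (x -87 to -1), with six capped tubes up to 82 mm high, and a label shelf sloping down on its +x side. Origin: on the table, at the front edge of the block; x out of the label side, z up.
- rack_label (a point): Centre of the 50 x 60 mm bar-code label on the tube rack's shelf, at (34, 0, 55) mm in the rack's frame. z is the outward normal of the label: it points up, leaning 20 degrees towards the rack's x; the label's long side is along the rack's y.
- location_stand: Fixed location stand: base 110 x 100 mm, 10 mm thick, a post, and a plate 64 x 74 mm leaning at 45 degrees, top edge 133 mm high. Origin: on the table at the base's centre; x to the side the label faces, z up.
- stand_label (a point): Centre of the 50 x 60 mm bar-code label on the location stand, at (20, 0, 110) mm in the stand's frame. z is the outward normal: 45 degrees up, towards the stand's x.
- cradle: Fixed cradle: base 150 x 100 x 10 mm; on posts a bar 26 mm wide, 130 long, rising 20 degrees towards x. Low end in a cup: end wall (inside at -65 mm along the slope from the seat point) 14 mm above the bar's top; cheeks (-67 to -39 mm, 60 mm apart inside) 10 mm above. Elsewhere both sides of the bar are free for fingers. Highest point 84 mm. Origin: on the table, centre of the base; z up.
- cradle_seat (a point): Where the scanner's origin belongs, with the same axes, when it lies in the cradle: on the bar's top surface, 62 mm above the table, straight above the cradle's origin. x runs up the slope (20 degrees), z is square to the bar.
- cylinder_glass: Loose glass measuring cylinder, foot 64 mm across, tube 30 mm, 216 mm high; origin at its foot's centre. Leave alone.
- wash_bottle: Loose white bottle, 68 mm across, 160 mm high; origin at its foot. Leave alone.
- flask: Loose conical flask, 80 mm across at the foot, 126 mm high; origin at its foot. Leave alone.
- reagent_jar: Loose white jar with a cap, 70 mm across, 100 mm high; origin at its foot. Leave alone.
- beaker: Loose glass beaker, 72 mm across, 90 mm high; origin at its foot. Leave alone.
- amber_vial: Loose small amber bottle, 52 mm across, 120 mm high; origin at its foot. Leave alone.
- sample_jar: Loose small white jar, 54 mm across, 95 mm high; origin at its foot. Leave alone.
Mind the look-alikes: they are no part of the job. What is shaped like the tube_rack but green is not meant. What is shaped like the cradle but green or pink is not meant.

How it is judged:
On the way, in this order (a step that is already met when the one before it is completed fails the run):
1. the tube rack's label is scanned: the scanner's spot within 25 mm of the label's centre, view within 0.30 rad of square to it, steady (under 0.03 m/s, 0.2 rad/s) for 0.7 s (distance between scanner_spot and rack_label below 0.025 m and angle between the x axis of scanner_spot and the z axis of rack_label, either way round below 0.3 rad and z of scanner in the frame of rack_label above 0.03 m and linear speed of scanner below 0.03 m/s and angular speed of scanner below 0.2 rad/s), for 0.7 s.
2. the location stand's label is scanned in the same way (distance between scanner_spot and stand_label below 0.025 m and angle between the x axis of scanner_spot and the z axis of stand_label, either way round below 0.3 rad and z of scanner in the frame of stand_label above 0.03 m and linear speed of scanner below 0.03 m/s and angular speed of scanner below 0.2 rad/s), for 0.7 s.
3. the scanner is brought to within 20 mm of its place in the cradle, head at the high end, while still in the fingers (distance between scanner and cradle_seat below 0.02 m and x of scanner_spot in the frame of cradle_seat above 0.05 m and contact force between the fingers and scanner above 1 N), for 0.1 s.
At the end, for the whole second after the job is handed in: The scanner lies at rest in the cradle: its origin within 15 mm of the cradle's seat point, its length and its top each within 0.15 rad of the seat's x and z, its head at the high end (distance between scanner and cradle_seat below 0.015 m and angle between the x axis of scanner and the x axis of cradle_seat, either way round below 0.15 rad and angle between the z axis of scanner and the z axis of cradle_seat, either way round below 0.15 rad and x of scanner_spot in the frame of cradle_seat above 0.05 m and linear speed of scanner below 0.02 m/s and angular speed of scanner below 0.2 rad/s); the robot touches nothing.
It fails at once if a bottle or piece of glassware is shifted by more than 30 mm or tipped by more than 0.5 rad (distance of any of cylinder_glass, wash_bottle, flask, reagent_jar, beaker, amber_vial, sample_jar from where it was at the start of the episode above 0.03 m or angle between any of cylinder_glass, wash_bottle, flask, reagent_jar, beaker, amber_vial, sample_jar's own z axis and vertical above 0.5 rad).
It also fails if it takes over 72 s, if anything falls off the work surface, if the arm or the gripper's body presses on something with over 40 N, if the wrist force passes 120 N, or if a joint passes its speed limit or range.

## Robot

A 6-joint arm with a two-finger parallel gripper is mounted at the origin on the work surface. World frame = base frame: x ahead of the robot, y to its left, z up, the work surface at z = 0. Lengths are in m, angles in rad, forces in N, time in s.
With the tool pointing down it reaches from about 0.425 to 0.925 m from the base axis. Payload 12.5 kg.
Tool frame: the origin (TCP) lies midway between the tips of the shut fingers; the grasp point (between the pads) lies 19 mm behind it; z points along the fingers, x is the direction in which the jaws open and shut, and the axes are right-handed (so a half turn about z gives the same grasp; the last joint's range is limited). The gripper opens to 85 mm and grips with 20 to 120 N. Pads are 22 mm wide; open, the fingers measure 114 mm over their backs; the gripper's body (76 mm by 85 mm) begins 54 mm behind the grasp point. The pads swing forward as they close: fully open they stand 13 mm farther back than shut.
Start: joints at [1.145, 0.491, 1.559, -0, 1.092, -0.106], TCP at [0.196, 0.593, 0.231] pointing down, gripper open.
Joint ranges: [-3.1, 3.1], [-0.84, 2.19], [0.05, 2.79], [-1.13, 4.28], [0.06, 2.93], [-2.69, 2.69]. Speed limits (rad/s): [2.22, 2.22, 2.79, 3.14, 3.14, 3.14].

## Interface

Orientations are given as a unit quaternion [x, y, z, w].
In Python, from plant import env, imaging gives the robot as it stands.
- The arm moves only by the tool step_arm, never from a script. Its arguments are lists of equal length, an entry for each row: "dp": the shift along the tool's x, y, z in m, a list of three; "delta_rot": the turn, a rotation vector about the tool's x, y, z in degrees, a list of three; "grip": the closure, from 0 (fully open) to 1 (shut). A call has 1 to 20 rows; each row shifts and turns the pose as measured when the row begins, along the tool's axes as they then stand; what a row does not reach is not made up. A row lasts 1/8 s, in which the tool goes at most 62.5 mm and 10.7 degrees, less where a joint would pass 70% of its speed; a pose out of reach is approached as far as the arm can. A call is refused whole if a number of a shift passes 0.0625 or a number of a turn 10.7, either way. A call with a gripper value outside its range is refused whole. The fingers move at their own pace and stop on an object; the grip force is fixed at half the most. Time passes only in rows, so rows that do not move let the fingers close. It gives the time, the measured TCP pose, the force and the opening at its end, in the units of the state.
- env.state(): the state, without advancing time (a new reading comes with each control period).
- imaging.read_camera(name): name is "scene" or "top" or "wrist"; returns a dict with "img" (420x560x3 uint8, red, green, blue), "K" (3x3 intrinsics, pixels), "k1" (the pictures are not rectified: a ray, as slopes to the right and down, at radius r is drawn at 1 + k1 r^2 times it, then the intrinsics apply), "R" (3x3) and "t" (3): a world point X has camera coordinates R X + t. Camera axes: x right, y down, z forward; pixel columns grow to the right and rows downward; lengths in m; the calibration is good to about 2 mm. A picture is of the moment at which its call begins. There is no depth.
- env.hand_in(): hands the job in, once; it reports no verdict.
The state is a dict: "clock": time; "q": joint angles; "qd": joint speeds; "effort": joint torques, N m; "position": TCP position; "tcp_rot": TCP orientation; "ft_force": force on the tool from outside, world axes, zero at the start; "torque": the same for the moment, N m; "finger_gap": opening from 0.0 (shut) to 1.0 (fully open).
Only numpy, scipy, OpenCV 4.12 (cv2) and the standard library are available. Lean on these libraries where they do the work, as an engineer would, in place of code of your own. Each camera call takes 0.05 s, during which the arm holds its last target. There are 200 camera calls.

## Working session

There is one attempt and no reset: what is moved stays moved. The work goes in short steps, Python scripts to look and compute and a tool call to move; the robot and the scene stay as the last step left them, time stands still between calls to the robot, and variables do not carry over. Pictures are saved under pics/ and viewed, and the job is handed in when it is done.

Besides the shell and the picture viewer there is one more tool, called after ">>>" as name(argument=value, ...), one argument or row to a line, values as JSON. step_arm: Moves the arm, as the interface text tells. Its arguments: {"type":"object","properties":{"dp":{"type":"array"},"delta_rot":{"type":"array"},"grip":{"type":"array"}},"required":["dp","delta_rot","grip"]}

```bash
ls; mkdir -p pics; cat > h.py <<'E'
import numpy as np, cv2
from scipy.spatial.transform import Rotation as Ro
from plant import env, imaging
def snap(name,fn):
    c=imaging.read_camera(name); cv2.imwrite('pics/'+fn,c['img'][:,:,::-1]); np.savez('pics/'+fn+'.npz',**{k:np.array(v) for k,v in c.items()}); return c
def load(fn): return dict(np.load('pics/'+fn+'.npz'))
def dist(c): return np.array([float(c['k1']),0,0,0,0])
def ray(c,uv):
    n=cv2.undistortPoints(np.array([[uv]],float),c['K'],dist(c))[0,0]
    return -c['R'].T@c['t'], c['R'].T@np.array([n[0],n[1],1])
def onz(c,uv,z):
    o,d=ray(c,uv); return o+d*(z-o[2])/d[2]
def proj(c,P):
    return cv2.projectPoints(np.array(P,float).reshape(-1,3),cv2.Rodrigues(c['R'])[0],np.array(c['t'],float),c['K'],dist(c))[0][:,0]
E
python3 - <<'E'
from h import *
for n in ['scene','top','wrist']:
    c=snap(n,n+'0.png'); print(n,(-c['R'].T@c['t']).round(3),c['K'][0,0],c['k1'])
print(env.state())
E
```

```text
pics
scene [1.34  0.715 1.44 ] 502.2354279030526 0.0600004843852514
top [0.353 0.014 1.472] 472.6705171496517 -0.06574496126279618
wrist [0.127 0.618 0.373] 324.97279517158876 0.01959505847852818
{'clock': 0.15, 'q': array([ 1.14539396e+00,  4.91372440e-01,  1.55927351e+00, -2.26294350e-05,
        1.09168614e+00, -1.05598647e-01]), 'qd': array([-1.34526828e-03, -3.22942231e-03, -6.75481837e-04, -2.55840904e-05,
        2.65206541e-04, -1.90503538e-04]), 'effort': array([ 2.15329084e-03, -6.18704152e+01, -2.61689168e+01, -7.94691937e-05,
        3.17476937e-03, -1.61944433e-05]), 'position': array([0.19641025, 0.59318427, 0.23090459]), 'tcp_rot': array([ 8.10669521e-01,  5.85503877e-01, -3.15878525e-04,  1.92384248e-04]), 'ft_force': array([-0.08015949,  0.73068916,  0.65481456]), 'torque': array([ 0.00023727,  0.04770153, -0.0211439 ]), 'finger_gap': 0.9991336581263812}
```

View pics/scene0.png

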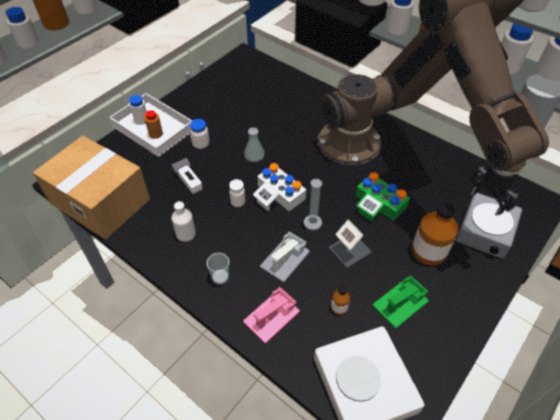

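View pics/top0.png

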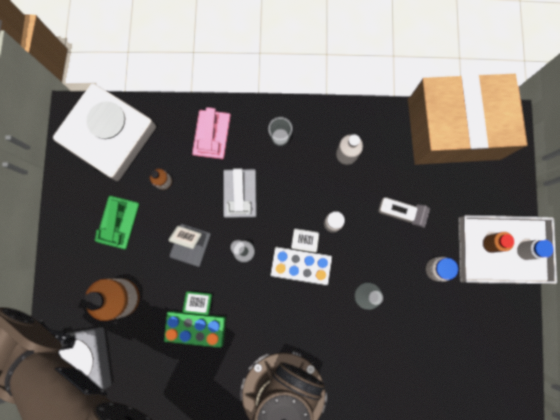

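View pics/wrist0.png

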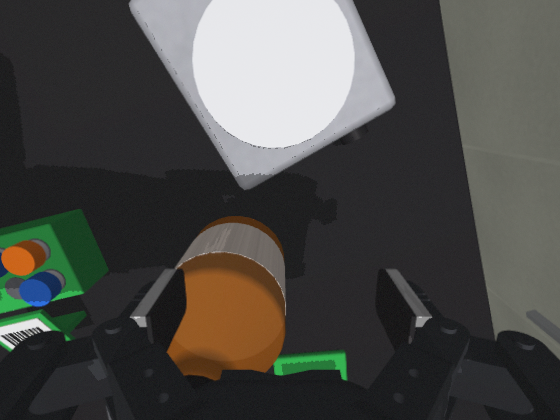

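The scanner is at (404,211) in the top picture, the rack at (302,265) with its label at (305,240), the stand at (190,243) and the grey cradle at (239,193). I'll zoom in on these.

```bash
python3 - <<'E'
from h import *
c=load('top0.png')
def crop(c,u,v,r=37): return cv2.resize(c['img'][v-r:v+r,u-r:u+r,::-1],(400,300) if 0 else (390,390),interpolation=cv2.INTER_CUBIC)[:295] if 0 else cv2.resize(c['img'][v-28:v+28,u-37:u+37,::-1],(396,300),interpolation=cv2.INTER_CUBIC)
t=[crop(c,404,211),crop(c,302,257),crop(c,190,243),crop(c,239,193)]
cv2.imwrite('pics/topz.png',np.vstack([np.hstack(t[:2]),np.hstack(t[2:])]))
s=load('scene0.png')
t=[crop(s,188,176),crop(s,277,188),crop(s,349,242),crop(s,285,256)]
cv2.imwrite('pics/scz.png',np.vstack([np.hstack(t[:2]),np.hstack(t[2:])]))
for n,p,z in [('scan',(404,211),.04),('rackl',(305,240),.055),('standl',(186,237),.11),('cradle',(239,193),.01),('cyl',(243,251),0),('jar',(335,221),.09),('wash',(348,152),.08),('flask',(369,297),.03),('beaker',(280,130),.04),('amber',(161,180),.05),('reag',(442,269),.05)]: print(n,onz(c,p,z).round(3))
E
```

```text
scan [ 0.561 -0.358  0.04 ]
rackl [ 0.464 -0.056  0.055]
standl [0.459 0.292 0.11 ]
cradle [0.61  0.152 0.01 ]
cyl [0.429 0.134 0.   ]
jar [ 0.519 -0.141  0.09 ]
wash [ 0.731 -0.18   0.08 ]
flask [ 0.298 -0.253  0.03 ]
beaker [0.808 0.027 0.04 ]
amber [0.638 0.391 0.05 ]
reag [ 0.386 -0.469  0.05 ]
```

View pics/topz.png

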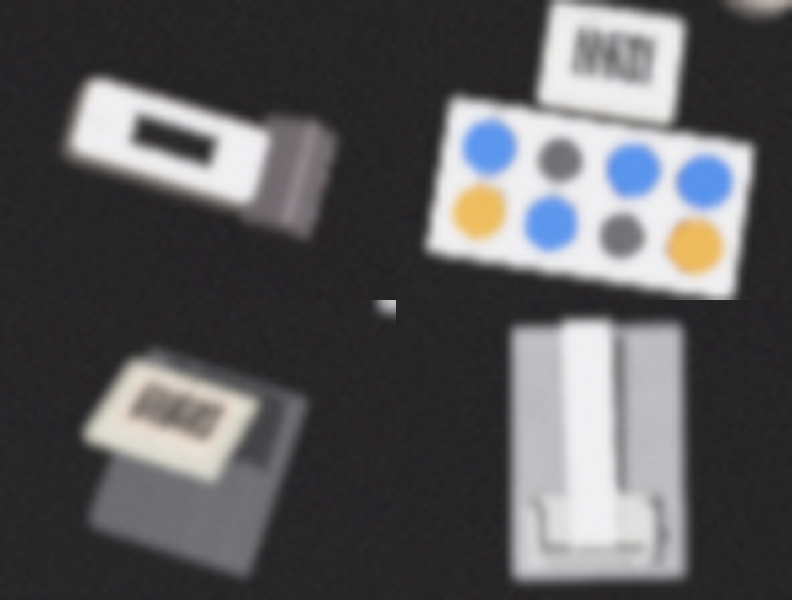

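View pics/scz.png

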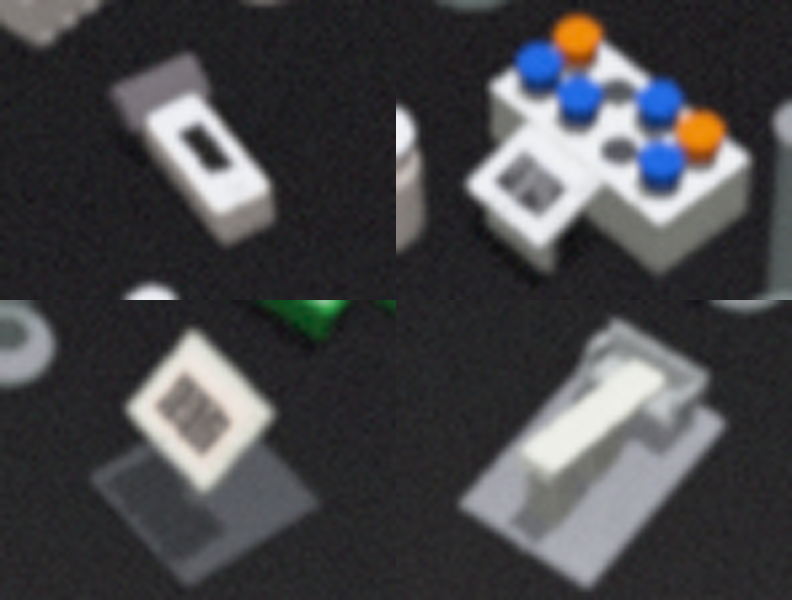

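```bash
cat > fit.py <<'E'
from h import *
from scipy.optimize import least_squares
T=load('top0.png');S=load('scene0.png')
def px(c,p,ox,oy): return [c[0]-37+(p[0]-ox+.5)*74/396-.5, c[1]-28+(p[1]-oy+.5)*56/300-.5]
D={'scanner':((404,211),(188,176),0,0,(.56,-.36,-1.75),
 [((-60,22,40),(97,78)),((-60,-22,40),(76,148)),((41,-22,40),(250,206)),((41,22,40),(272,128))],
 [((-60,-22,40),(270,186)),((-60,22,40),(218,213)),((-60,22,0),(228,247)),((-60,-22,0),(273,217))]),
'rack':((302,257),(277,188),396,0,(.43,-.06,-.15),
 [((-1,85,56),(452,97)),((-1,-85,56),(755,145)),((-87,-85,56),(733,298)),((-87,85,56),(428,252))],
 [((-1,-85,56),(490,87)),((-1,85,56),(660,222)),((-87,85,56),(750,157)),((34,0,55),(535,184))]),
'stand':((190,243),(349,242),0,300,(.44,.29,-.3),
 [((-55,50,10),(88,525)),((-55,-50,10),(248,578)),((55,-50,10),(308,400)),((20,0,110),(178,412))],
 [((55,-50,10),(90,478)),((55,50,10),(190,585)),((-55,50,10),(320,500)),((20,0,110),(197,410))]),
'cradle':((239,193),(285,256),396,300,(.61,.15,0),
 [((75,50,10),(511,326)),((75,-50,10),(683,322)),((-75,-50,10),(688,578)),((-75,50,10),(513,580))],
 [((75,-50,10),(458,505)),((75,50,10),(588,588)),((-75,50,10),(727,425))])}
for n,(ct,cs,ox,oy,x0,A,B) in D.items():
    def f(x):
        R=Ro.from_euler('z',x[2]).as_matrix(); r=[]
        for cam,cc,L in((T,ct,A),(S,cs,B)):
            P=np.array([l[0] for l in L])/1000@R.T+[x[0],x[1],0]
            r.append((proj(cam,P)-[px(cc,l[1],ox,oy) for l in L]))
        return np.concatenate(r).ravel()
    s=least_squares(f,x0,loss='soft_l1')
    print(n,s.x.round(4),f(s.x).reshape(-1,2).round(1).tolist())
E
python3 fit.py
```

```text
scanner [ 0.5652 -0.3505 -1.8427] [[-0.2, -0.0], [-0.1, 0.5], [-0.9, -0.8], [-1.3, 0.1], [-0.3, -1.4], [-1.0, -1.2], [-1.5, -0.6], [0.4, -0.1]]
rack [ 0.4308 -0.0502 -0.1253] [[-0.3, 0.3], [-0.6, -0.2], [-0.5, -0.0], [-0.1, -0.1], [-0.6, -0.4], [-0.3, 0.1], [-0.2, -0.5], [-0.4, -0.7]]
stand [ 0.4434  0.3011 -0.2728] [[-0.6, 0.3], [-0.0, 0.0], [-0.3, -0.7], [-1.1, 0.4], [-0.9, -0.6], [-0.6, -0.1], [0.0, -0.2], [-0.3, 0.0]]
cradle [0.6117 0.1518 0.0474] [[-0.1, 0.1], [-0.7, 0.1], [-0.9, -0.7], [-0.1, -0.3], [-0.3, -0.7], [-0.2, -0.6], [-0.3, -1.2]]
```

```bash
cat > plan.py <<'E'
from h import *
def pose(p,R): 
    M=np.eye(4);M[:3,:3]=R;M[:3,3]=p;return M
def cur():
    s=env.state(); return pose(s['position'],Ro.from_quat(s['tcp_rot']).as_matrix())
def down(p,yaw): # tool down, tool x at yaw deg
    return pose(p,Ro.from_euler('z',yaw,degrees=True).as_matrix()@np.diag([1,-1,-1.]))
def plan(A,B,n,hint=None):
    M=np.linalg.inv(A)@B; w=Ro.from_matrix(M[:3,:3]).as_rotvec()
    if hint is not None and np.dot(w,hint)<0: w=w*(1-2*np.pi/np.linalg.norm(w))
    R=Ro.from_rotvec(w/n).as_matrix(); Sm=sum(np.linalg.matrix_power(R,k) for k in range(n))
    dp=np.linalg.solve(Sm,M[:3,3]); C=A.copy(); path=[]
    for k in range(n): C=C@pose(dp,R); path.append(C[:3,3])
    path=np.array(path)
    print(n,'dp',dp.round(4).tolist(),'rot',np.degrees(w/n).round(2).tolist(),'mid',path[n//2-1].round(3),'end',path[-1].round(3))
E
python3 - <<'E'
from plan import *
A=cur();W1=down((.52,.33,.36),30);W2=down((.62,.0,.33),5);P=down((.565,-.35,.20),-15.6)
plan(A,W1,9);plan(W1,W2,8);plan(W2,P,9)
E
```

```text
9 dp [-0.0019, 0.0473, -0.0143] rot [0.0, 0.0, 4.63] mid [0.364 0.506 0.288] end [0.52 0.33 0.36]
8 dp [-0.0017, 0.0434, 0.0037] rot [0.0, 0.0, 3.12] mid [0.588 0.17  0.345] end [0.62 0.   0.33]
9 dp [-0.0033, 0.0394, 0.0144] rot [0.0, 0.0, 2.29] mid [ 0.611 -0.158  0.272] end [ 0.565 -0.35   0.2  ]
```

>>> step_arm(
  dp=[
    [0, 0, -0.05],
    [0, 0, -0.05],
    [0, 0, -0.03],
    [-0.002, 0.047, -0.001],
    [-0.002, 0.047, -0.001],
    [-0.002, 0.047, -0.001],
    [-0.002, 0.047, -0.001],
    [-0.002, 0.047, -0.001],
    [-0.002, 0.047, -0.001],
    [-0.002, 0.047, -0.001],
    [-0.002, 0.047, -0.001],
    [-0.002, 0.047, -0.001],
    [-0.002, 0.043, 0.004],
    [-0.002, 0.043, 0.004],
    [-0.002, 0.043, 0.004],
    [-0.002, 0.043, 0.004],
    [-0.002, 0.043, 0.004],
    [-0.002, 0.043, 0.004],
    [-0.002, 0.043, 0.004],
    [-0.002, 0.043, 0.004],
  ],
  delta_rot=[
    [0, 0, 0],
    [0, 0, 0],
    [0, 0, 0],
    [0, 0, 4.6],
    [0, 0, 4.6],
    [0, 0, 4.6],
    [0, 0, 4.6],
    [0, 0, 4.6],
    [0, 0, 4.6],
    [0, 0, 4.6],
    [0, 0, 4.6],
    [0, 0, 4.6],
    [0, 0, 3.1],
    [0, 0, 3.1],
    [0, 0, 3.1],
    [0, 0, 3.1],
    [0, 0, 3.1],
    [0, 0, 3.1],
    [0, 0, 3.1],
    [0, 0, 3.1],
  ],
  grip=[0, 0, 0, 0, 0, 0, 0, 0, 0, 0, 0, 0, 0, 0, 0, 0, 0, 0, 0, 0],
)

```text
clock: 2.65
position: [0.6157, -0.0183, 0.337]
tcp_rot: [1.0, 0.031, -0.004, 0.003]
ft_force: [0.3, -0.4, 0.5]
finger_gap: 1.001
```

```bash
python3 - <<'E'
from plan import *
plan(cur(),down((.578,-.30,.20),-15.6),9)
E
```

```text
9 dp [-0.0014, 0.0316, 0.0153] rot [0.04, 0.05, 2.13] mid [ 0.61  -0.145  0.276] end [ 0.578 -0.3    0.2  ]
```

>>> step_arm(
  dp=[
    [-0.001, 0.032, 0.015],
    [-0.001, 0.032, 0.015],
    [-0.001, 0.032, 0.015],
    [-0.001, 0.032, 0.015],
    [-0.001, 0.032, 0.015],
    [-0.001, 0.032, 0.015],
    [-0.001, 0.032, 0.015],
    [-0.001, 0.032, 0.015],
    [-0.001, 0.032, 0.015],
    [0, 0, 0],
  ],
  delta_rot=[
    [0, 0, 2.1],
    [0, 0, 2.1],
    [0, 0, 2.1],
    [0, 0, 2.1],
    [0, 0, 2.1],
    [0, 0, 2.1],
    [0, 0, 2.1],
    [0, 0, 2.1],
    [0, 0, 2.1],
    [0, 0, 0],
  ],
  grip=[0, 0, 0, 0, 0, 0, 0, 0, 0, 0],
)

```text
clock: 3.9
position: [0.5766, -0.3157, 0.1963]
tcp_rot: [0.99, -0.141, -0.006, 0.003]
ft_force: [-1.1, 1.0, -0.4]
finger_gap: 0.999
```

```bash
python3 - <<'E'
from h import *
snap('wrist','wrist1.png'); print(env.state()['position'])
E
```

```text
[ 0.57713129 -0.31480792  0.19703066]
```

View pics/wrist1.png

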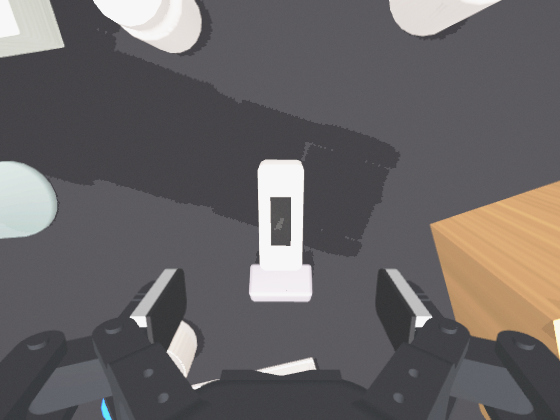

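The wrist view shows the scanner upright. Its bar top spans (258..304, 160) to (259..301, 268), with the head at (281,283).

```bash
python3 - <<'E'
from plan import *
c=load('wrist1.png')
for p in [(258,167),(304,167),(281,160),(259,266),(302,266),(281,268),(281,299)]: print(p,onz(c,p,.04).round(4))
a,b=onz(c,(281,164),.04),onz(c,(280.5,266),.04)
d=b-a; h=np.degrees(np.arctan2(d[1],d[0])); print('heading',h, 'len',np.linalg.norm(d))
u=np.array([np.cos(np.radians(h)),np.sin(np.radians(h)),0])
t=onz(c,(281,161),.04); o=t+.060*u; print('origin',o.round(4))
g=o+.005*u; g[2]=.003
plan(cur(),down((g[0],g[1],.07),h+90),4); plan(down((g[0],g[1],.07),h+90),down(g,h+90),3)
E
```

```text
(258, 167) [ 0.5633 -0.2846  0.04  ]
(304, 167) [ 0.604  -0.2964  0.04  ]
(281, 160) [ 0.5854 -0.2843  0.04  ]
(259, 266) [ 0.5339 -0.3813  0.04  ]
(302, 266) [ 0.5759 -0.3933  0.04  ]
(281, 268) [ 0.5548 -0.3896  0.04  ]
(281, 299) [ 0.5447 -0.4242  0.04  ]
heading -106.50913387068174 len 0.10374001168058
origin [ 0.5681 -0.3427  0.04  ]
4 dp [-0.0, 0.0084, 0.0318] rot [0.1, 0.15, 0.09] mid [ 0.572 -0.331  0.134] end [ 0.567 -0.348  0.07 ]
3 dp [0.0, 0.0, 0.0223] rot [0.0, 0.0, -0.0] mid [ 0.567 -0.348  0.048] end [ 0.567 -0.348  0.003]
```

>>> step_arm(
  dp=[
    [0, 0.008, 0.032],
    [0, 0.009, 0.032],
    [0, 0.009, 0.032],
    [0, 0.008, 0.032],
    [0, 0, 0.022],
    [0, 0, 0.022],
    [0, 0, 0.015],
    [0, 0, 0],
  ],
  delta_rot=[
    [0.1, 0.15, 0.1],
    [0.1, 0.15, 0.1],
    [0.1, 0.15, 0.1],
    [0.1, 0.15, 0.1],
    [0, 0, 0],
    [0, 0, 0],
    [0, 0, 0],
    [0, 0, 0],
  ],
  grip=[0, 0, 0, 0, 0, 0, 0, 0],
)

```text
clock: 4.95
position: [0.5726, -0.3424, 0.0099]
tcp_rot: [0.99, -0.139, 0.004, 0.001]
ft_force: [-0.0, 0.4, 0.3]
finger_gap: 0.998
```

```bash
python3 - <<'E'
from plan import *
snap('wrist','wrist2.png')
plan(cur(),down((.5665,-.348,.003),-16.5),1)
E
```

```text
1 dp [-0.0047, 0.0068, 0.0076] rot [0.08, -0.5, 0.56] mid [ 0.566 -0.348  0.003] end [ 0.566 -0.348  0.003]
```

View pics/wrist2.png

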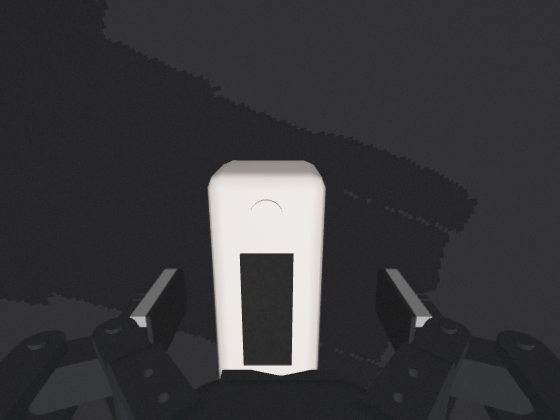

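The scanner sits about 14 px left of the finger midline. I'll correct, close and lift.

>>> step_arm(
  dp=[
    [-0.005, 0.007, 0.007],
    [0, 0, 0],
    [0, 0, 0],
    [0, 0, 0],
    [0, 0, 0],
    [0, 0, 0],
    [0, 0, 0],
    [0, 0, 0],
  ],
  delta_rot=[
    [0, -0.5, 0.5],
    [0, 0, 0],
    [0, 0, 0],
    [0, 0, 0],
    [0, 0, 0],
    [0, 0, 0],
    [0, 0, 0],
    [0, 0, 0],
  ],
  grip=[0, 0, 1, 1, 1, 1, 1, 1],
)

```text
clock: 6.0
position: [0.5667, -0.3492, 0.0059]
tcp_rot: [0.99, -0.143, 0.001, 0.002]
ft_force: [-0.8, -0.4, -0.0]
finger_gap: 0.505
```

>>> step_arm(
  dp=[
    [0, 0, -0.02],
    [0, 0, -0.05],
    [0, 0, -0.05],
    [0, 0, -0.05],
    [0, 0, -0.03],
    [0, 0, 0],
  ],
  delta_rot=[
    [0, 0, 0],
    [0, 0, 0],
    [0, 0, 0],
    [0, 0, 0],
    [0, 0, 0],
    [0, 0, 0],
  ],
  grip=[1, 1, 1, 1, 1, 1],
)

```text
clock: 6.75
position: [0.5656, -0.3476, 0.2169]
tcp_rot: [0.99, -0.143, 0.001, 0.001]
ft_force: [0.0, -0.1, -3.4]
finger_gap: 0.504
```

```bash
python3 - <<'E'
from plan import *
snap('wrist','wrist3.png');c=snap('scene','scene3.png');print(env.state()['q'].round(2))
p=proj(c,env.state()['position'])[0].astype(int);print(p)
cv2.imwrite('pics/s3z.png',cv2.resize(c['img'][max(p[1]-70,0):p[1]+50,max(p[0]-80,0):p[0]+80,::-1],None,fx=4,fy=4,interpolation=cv2.INTER_CUBIC))
E
```

```text
[-0.65  0.56  1.48 -0.    1.1  -0.36]
[181 140]
```

View pics/wrist3.png

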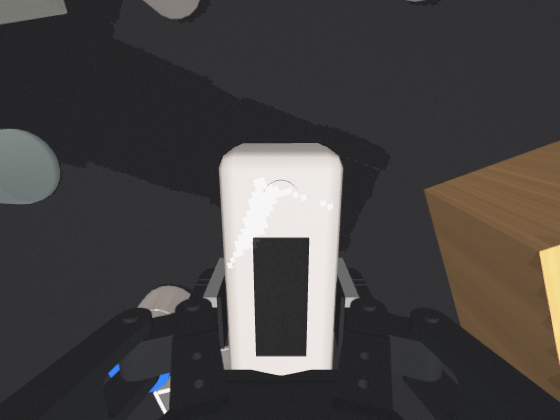

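View pics/s3z.png

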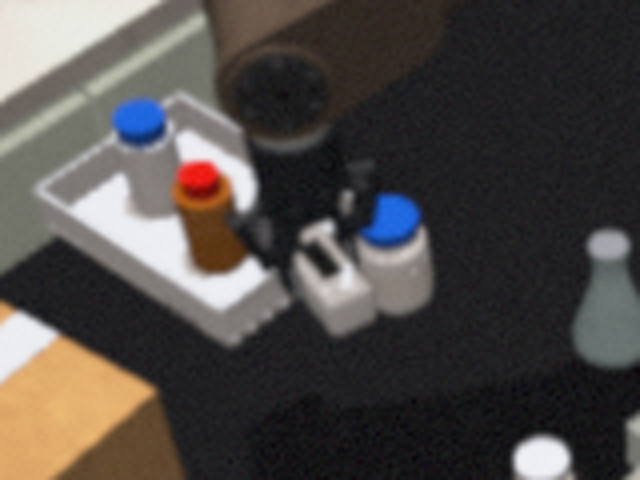

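```bash
python3 - <<'E'
from plan import *
c=load('wrist3.png');M=np.linalg.inv(cur());print((M@np.r_[-c['R'].T@c['t'],1]).round(3), (M[:3,:3]@c['R'].T@[0,0,1]).round(2))
for p in [(281,143),(281,150),(281,156),(281,238),(281,356)]:
  for z in (.251,.235,.211): print(p,z,(M@np.r_[onz(c,p,z),1])[:3].round(4))
E
```

```text
[ 0.001 -0.076 -0.145  1.   ] [0.   0.3  0.96]
(281, 143) 0.251 [ 0.0019 -0.0661 -0.0375]
(281, 143) 0.235 [ 0.002  -0.0646 -0.0215]
(281, 143) 0.211 [ 0.0022 -0.0624  0.0025]
(281, 150) 0.251 [ 0.0019 -0.0639 -0.0375]
(281, 150) 0.235 [ 0.002  -0.062  -0.0215]
(281, 150) 0.211 [ 0.0022 -0.0593  0.0025]
(281, 156) 0.251 [ 0.0019 -0.0619 -0.0375]
(281, 156) 0.235 [ 0.002  -0.0598 -0.0215]
(281, 156) 0.211 [ 0.0022 -0.0566  0.0025]
(281, 238) 0.251 [ 0.0019 -0.0328 -0.0375]
(281, 238) 0.235 [ 0.002  -0.0264 -0.0215]
(281, 238) 0.211 [ 0.0022 -0.0168  0.0025]
(281, 356) 0.251 [ 0.0019  0.018  -0.0374]
(281, 356) 0.235 [ 0.002   0.032  -0.0214]
(281, 356) 0.211 [0.0021 0.053  0.0026]
```

```bash
cat >> plan.py <<'E'
G=pose([0,-.004,.006],np.array([[0,1,0],[1,0,0],[0,0,-1.]]))
# columns: scanner x = tool y, scanner y = tool x, scanner z = -tool z
def scan(xl,yl,yaw,lab,tilt,head,back=0):
    """scanner pose viewing label; tilt: label normal lean from vertical (deg) toward yaw"""
    Rz=Ro.from_euler('z',yaw).as_matrix(); L=Rz@lab+[xl,yl,0]
    n=Rz@[np.sin(np.radians(tilt)),0,np.cos(np.radians(tilt))]; y=-Rz@[0,1,0.]  # heading -x of thing
    y=Ro.from_rotvec(np.radians(head)*n).apply(y); v=-n
    F=np.c_[v,y,np.cross(v,y)]              # spot frame
    Rs=F@Ro.from_euler('y',-45,degrees=True).as_matrix() # scanner frame
    return pose(L+n*back-Rs@[.132,0,-.032],Rs)
RACK=scan(.4308,-.0502,-.1253,np.array([.034,0,.055]),20,0)
STAND=scan(.4434,.3011,-.2728,np.array([.020,0,.110]),45,0)
SEAT=pose([.6117,.1518,.062],Ro.from_euler('zy',[.0474,-np.radians(20)]).as_matrix())
tool=lambda S:S@np.linalg.inv(G)
def off(T,z): T=T.copy(); T[2,3]+=z; return T
def chk(S,lab): print('spot',(S@[.132,0,-.032,1])[:3].round(4),'view',(S[:3,:3]@[.7071,0,-.7071]).round(3))
E
python3 - <<'E'
from plan import *
chk(RACK,0);chk(STAND,0);print(RACK.round(3));print(STAND.round(3));print(SEAT.round(3))
for n,x in (('R',RACK),('S',STAND),('C',SEAT)):print(n,tool(x)[:3,3].round(3),tool(x)[:3,2].round(2))
plan(cur(),off(tool(RACK),.08),12,[0,0,1]);plan(off(tool(RACK),.08),tool(RACK),4)
E
```

```text
spot [ 0.4645 -0.0544  0.055 ] view [-0.339  0.043 -0.94 ]
spot [0.4627 0.2957 0.11  ] view [-0.681  0.191 -0.707]
[[-0.899 -0.125 -0.419  0.57 ]
 [ 0.113 -0.992  0.053 -0.068]
 [-0.423  0.     0.906  0.14 ]
 [ 0.     0.     0.     1.   ]]
[[-0.963 -0.269  0.     0.59 ]
 [ 0.269 -0.963 -0.     0.26 ]
 [ 0.     0.     1.     0.142]
 [ 0.     0.     0.     1.   ]]
[[ 0.939 -0.045 -0.342  0.612]
 [ 0.047  0.999  0.     0.152]
 [ 0.342 -0.016  0.94   0.062]
 [ 0.     0.     0.     1.   ]]
R [ 0.564 -0.067  0.144] [ 0.42 -0.05 -0.91]
S [0.586 0.261 0.148] [-0.  0. -1.]
C [0.613 0.152 0.069] [ 0.34  0.   -0.94]
12 dp [-0.0203, -0.0152, 0.0011] rot [1.73, 1.47, 6.61] mid [ 0.514 -0.207  0.209] end [ 0.564 -0.067  0.224]
4 dp [0.0, 0.0085, 0.0181] rot [-0.0, 0.0, -0.0] mid [ 0.564 -0.067  0.184] end [ 0.564 -0.067  0.144]
```

>>> step_arm(
  dp=[
    [-0.02, -0.015, 0.001],
    [-0.02, -0.015, 0.001],
    [-0.02, -0.015, 0.001],
    [-0.02, -0.015, 0.001],
    [-0.02, -0.015, 0.001],
    [-0.02, -0.015, 0.001],
    [-0.02, -0.015, 0.001],
    [-0.02, -0.015, 0.001],
    [-0.02, -0.015, 0.001],
    [-0.02, -0.015, 0.001],
    [-0.02, -0.015, 0.001],
    [-0.02, -0.015, 0.001],
    [0, 0, 0],
  ],
  delta_rot=[
    [1.7, 1.5, 6.6],
    [1.7, 1.5, 6.6],
    [1.7, 1.5, 6.6],
    [1.7, 1.5, 6.6],
    [1.7, 1.5, 6.6],
    [1.7, 1.5, 6.6],
    [1.7, 1.5, 6.6],
    [1.7, 1.5, 6.6],
    [1.7, 1.5, 6.6],
    [1.7, 1.5, 6.6],
    [1.7, 1.5, 6.6],
    [1.7, 1.5, 6.6],
    [0, 0, 0],
  ],
  grip=[1, 1, 1, 1, 1, 1, 1, 1, 1, 1, 1, 1, 1],
)

```text
clock: 8.48
position: [0.5583, -0.0598, 0.2019]
tcp_rot: [-0.629, 0.751, -0.149, 0.135]
ft_force: [-0.8, -0.3, -3.1]
finger_gap: 0.507
```

```bash
python3 - <<'E'
from plan import *
print(env.state()['q'].round(2))
plan(cur(),tool(RACK),4)
E
```

```text
[-0.24  0.33  2.01  0.11  0.4   1.42]
4 dp [0.0017, 0.0044, 0.014] rot [0.44, -0.08, -0.73] mid [ 0.561 -0.063  0.173] end [ 0.564 -0.067  0.144]
```

>>> step_arm(
  dp=[
    [0.002, 0.004, 0.014],
    [0.002, 0.004, 0.014],
    [0.002, 0.004, 0.014],
    [0.001, 0.004, 0.014],
    [0, 0, 0],
  ],
  delta_rot=[
    [0.4, -0.1, -0.7],
    [0.4, -0.1, -0.7],
    [0.4, -0.1, -0.7],
    [0.4, -0.1, -0.7],
    [0, 0, 0],
  ],
  grip=[1, 1, 1, 1, 1],
)

```text
clock: 9.1
position: [0.5604, -0.0691, 0.1361]
tcp_rot: [-0.651, 0.73, -0.156, 0.138]
ft_force: [0.5, -0.2, -2.7]
finger_gap: 0.505
```

```bash
cat >> plan.py <<'E'
def zoom(c,p,fn,r=(80,60),f=5):
    p=np.array(p).astype(int); x,y=max(p[0]-r[0],0),max(p[1]-r[1],0)
    cv2.imwrite('pics/'+fn,cv2.resize(c['img'][y:y+2*r[1],x:x+2*r[0],::-1],None,fx=f,fy=f,interpolation=cv2.INTER_CUBIC))
def err(S):
    A=cur()@G; a=(A@[.132,0,-.032,1])[:3];b=(S@[.132,0,-.032,1])[:3]
    print('q',env.state()['q'].round(2),'spot err mm',((a-b)*1e3).round(1),'rot',np.degrees(Ro.from_matrix(S[:3,:3].T@A[:3,:3]).as_rotvec()).round(1))
E
python3 - <<'E'
from plan import *
err(RACK);plan(cur(),tool(RACK),1)
c=snap('scene','scene4.png');zoom(c,proj(c,env.state()['position'])[0],'s4z.png')
E
```

```text
q [-0.27  0.44  2.08  0.28  0.22  1.16] spot err mm [-4.9 -3.3 -5.7] rot [-0.2 -1.   0.6]
1 dp [-0.0025, -0.0058, -0.0055] rot [0.96, 0.16, 0.64] mid [ 0.564 -0.067  0.144] end [ 0.564 -0.067  0.144]
```

View pics/s4z.png

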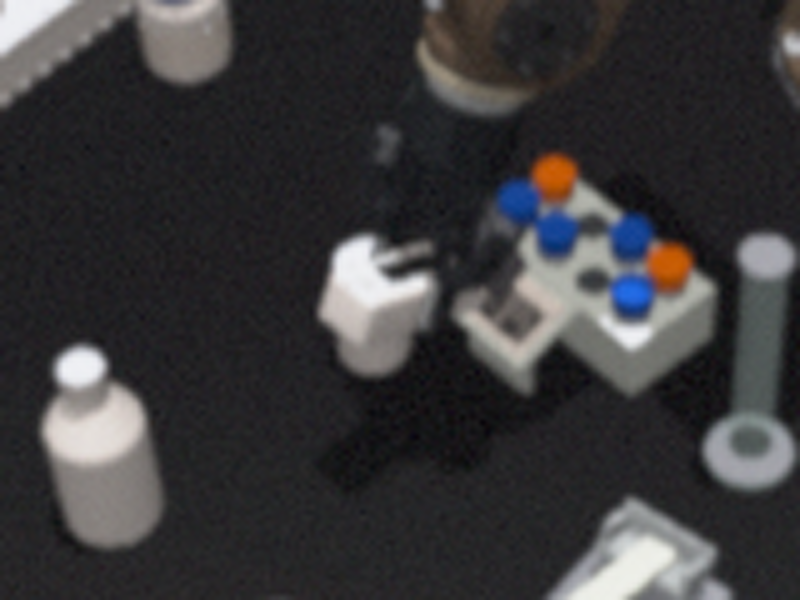

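Aim is about 8 mm low and close. I'll correct it, then dwell.

>>> step_arm(
  dp=[
    [-0.002, -0.005, -0.005],
    [0, 0, 0],
    [0, 0, 0],
    [0, 0, 0],
    [0, 0, 0],
    [0, 0, 0],
    [0, 0, 0],
    [0, 0, 0],
    [0, 0, 0],
    [0, 0, 0],
    [0, 0, 0],
    [0, 0, 0],
    [0, 0, 0],
  ],
  delta_rot=[
    [1, 0, 0.5],
    [0, 0, 0],
    [0, 0, 0],
    [0, 0, 0],
    [0, 0, 0],
    [0, 0, 0],
    [0, 0, 0],
    [0, 0, 0],
    [0, 0, 0],
    [0, 0, 0],
    [0, 0, 0],
    [0, 0, 0],
    [0, 0, 0],
  ],
  grip=[1, 1, 1, 1, 1, 1, 1, 1, 1, 1, 1, 1, 1],
)

```text
clock: 10.78
position: [0.5636, -0.0673, 0.1453]
tcp_rot: [-0.647, 0.731, -0.163, 0.145]
ft_force: [-0.0, -0.1, -2.6]
finger_gap: 0.505
```

```bash
python3 - <<'E'
from plan import *
err(RACK)
A=cur();U=off(tool(STAND),.10); U[0,3]+=.03
W=off(A,.09); plan(A,W,3); plan(W,U,12)
plan(U,tool(STAND),4)
E
```

```text
q [-0.26  0.43  2.07  0.29  0.21  1.16] spot err mm [ 0.3 -0.7  1.3] rot [-0.2  0.2  0.2]
3 dp [-0.0, -0.0128, -0.0271] rot [0.0, 0.0, 0.0] mid [ 0.564 -0.067  0.175] end [ 0.564 -0.067  0.235]
12 dp [-0.0277, 0.0007, -0.0011] rot [-2.1, 0.16, 0.71] mid [0.583 0.098 0.241] end [0.616 0.261 0.248]
4 dp [0.002, 0.0072, 0.025] rot [-0.0, -0.0, -0.0] mid [0.601 0.261 0.198] end [0.586 0.261 0.148]
```

>>> step_arm(
  dp=[
    [0, -0.013, -0.03],
    [0, -0.016, -0.035],
    [0, -0.016, -0.035],
    [-0.028, 0, -0.001],
    [-0.028, 0, -0.001],
    [-0.028, 0, -0.001],
    [-0.028, 0, -0.001],
    [-0.028, 0, -0.001],
    [-0.028, 0, -0.001],
    [-0.028, 0, -0.001],
    [-0.028, 0, -0.001],
    [-0.028, 0, -0.001],
    [-0.028, 0, -0.001],
    [-0.028, 0, -0.001],
    [-0.028, 0, -0.001],
    [0, 0, 0],
  ],
  delta_rot=[
    [0, 0, 0],
    [0, 0, 0],
    [0, 0, 0],
    [-2.1, 0.2, 0.7],
    [-2.1, 0.2, 0.7],
    [-2.1, 0.2, 0.7],
    [-2.1, 0.2, 0.7],
    [-2.1, 0.2, 0.7],
    [-2.1, 0.2, 0.7],
    [-2.1, 0.2, 0.7],
    [-2.1, 0.2, 0.7],
    [-2.1, 0.2, 0.7],
    [-2.1, 0.2, 0.7],
    [-2.1, 0.2, 0.7],
    [-2.1, 0.2, 0.7],
    [0, 0, 0],
  ],
  grip=[1, 1, 1, 1, 1, 1, 1, 1, 1, 1, 1, 1, 1, 1, 1, 1],
)

```text
clock: 12.78
position: [0.6246, 0.2729, 0.2693]
tcp_rot: [-0.601, 0.799, 0.003, -0.009]
ft_force: [-0.1, -1.1, -4.1]
finger_gap: 0.504
```

```bash
python3 - <<'E'
from plan import *
err(STAND); plan(cur(),tool(STAND),6)
E
```

```text
q [ 0.32  0.55  1.34 -0.    1.26  2.17] spot err mm [ 38.3  12.3 123.2] rot [ 0.6 -0.8 -0.4]
6 dp [0.0035, 0.0055, 0.0203] rot [0.14, -0.1, -0.07] mid [0.605 0.267 0.209] end [0.586 0.261 0.148]
```

>>> step_arm(
  dp=[
    [0.003, 0.006, 0.02],
    [0.003, 0.006, 0.02],
    [0.003, 0.006, 0.02],
    [0.003, 0.006, 0.02],
    [0.003, 0.006, 0.02],
    [0.003, 0.004, 0.018],
    [0, 0, 0],
  ],
  delta_rot=[
    [0.1, -0.1, -0.1],
    [0.1, -0.1, -0.1],
    [0.1, -0.1, -0.1],
    [0.1, -0.1, -0.1],
    [0.1, -0.1, 0],
    [0.1, -0.1, 0],
    [0, 0, 0],
  ],
  grip=[1, 1, 1, 1, 1, 1, 1],
)

```text
clock: 13.65
position: [0.5831, 0.2592, 0.1482]
tcp_rot: [-0.604, 0.797, -0.0, -0.0]
ft_force: [0.2, 0.1, -1.9]
finger_gap: 0.507
```

```bash
python3 - <<'E'
from plan import *
err(STAND); plan(cur(),tool(STAND),1)
c=snap('scene','scene5.png');zoom(c,proj(c,env.state()['position'])[0],'s5z.png')
E
```

```text
q [ 0.31  0.6   1.61 -0.    0.94  2.16] spot err mm [-2.8 -2.   0.2] rot [ 0. -0. -0.]
1 dp [-0.0027, -0.0021, 0.0002] rot [0.01, -0.03, -0.02] mid [0.586 0.261 0.148] end [0.586 0.261 0.148]
```

View pics/s5z.png

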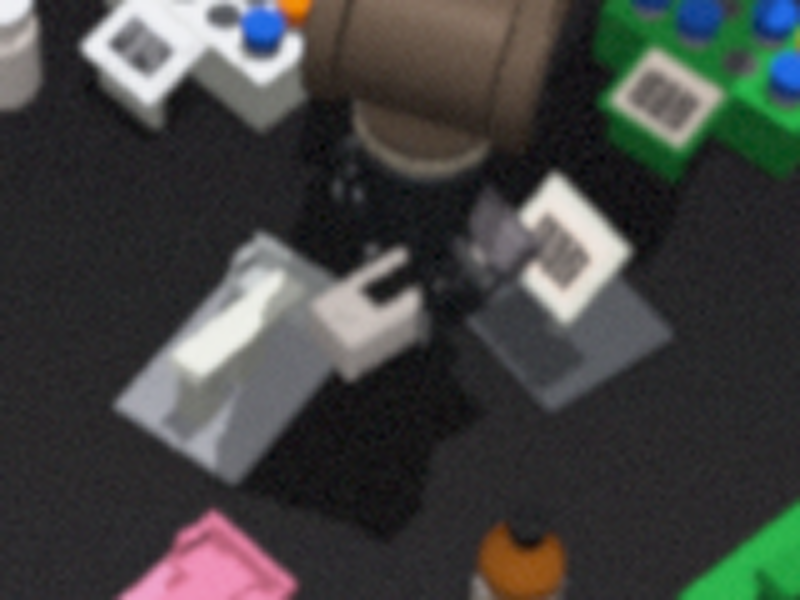

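The head faces the stand's label squarely. I'll dwell here, then retreat up and back.

>>> step_arm(
  dp=[
    [-0.002, -0.002, 0],
    [0, 0, 0],
    [0, 0, 0],
    [0, 0, 0],
    [0, 0, 0],
    [0, 0, 0],
    [0, 0, 0],
    [0, 0, 0],
    [0, 0, 0],
    [0, 0, 0],
    [0, 0, 0],
    [0, 0, 0],
  ],
  delta_rot=[
    [0, 0, 0],
    [0, 0, 0],
    [0, 0, 0],
    [0, 0, 0],
    [0, 0, 0],
    [0, 0, 0],
    [0, 0, 0],
    [0, 0, 0],
    [0, 0, 0],
    [0, 0, 0],
    [0, 0, 0],
    [0, 0, 0],
  ],
  grip=[1, 1, 1, 1, 1, 1, 1, 1, 1, 1, 1, 1],
)

```text
clock: 15.2
position: [0.5877, 0.261, 0.1516]
tcp_rot: [-0.604, 0.797, -0.001, 0.002]
ft_force: [-0.1, -0.7, -2.2]
finger_gap: 0.507
```

```bash
python3 - <<'E'
from plan import *
err(STAND)
A=cur();W=A.copy();W[:3,3]+=[.03,-.03,.16]; plan(A,W,4)
Y=off(tool(SEAT),.14); Y[0,3]+=.03
plan(W,Y,20,[0,0,-1])
E
```

```text
q [ 0.32  0.6   1.6  -0.    0.94  2.16] spot err mm [ 2.  -0.2  3. ] rot [-0.1  0.3 -0. ]
4 dp [0.0051, -0.0094, -0.04] rot [-0.0, 0.0, -0.0] mid [0.603 0.246 0.232] end [0.618 0.231 0.312]
20 dp [0.0018, 0.0054, 0.0064] rot [0.19, 1.71, -9.76] mid [0.587 0.187 0.253] end [0.643 0.152 0.209]
```

>>> step_arm(
  dp=[
    [0.005, -0.009, -0.04],
    [0.005, -0.009, -0.04],
    [0.005, -0.009, -0.04],
    [0.005, -0.009, -0.04],
    [0.002, 0.005, 0.005],
    [0.002, 0.005, 0.005],
    [0.002, 0.005, 0.005],
    [0.002, 0.005, 0.005],
    [0.002, 0.005, 0.005],
    [0.002, 0.005, 0.005],
    [0.002, 0.005, 0.005],
    [0.002, 0.005, 0.005],
    [0.002, 0.005, 0.005],
    [0.002, 0.005, 0.005],
  ],
  delta_rot=[
    [0, 0, 0],
    [0, 0, 0],
    [0, 0, 0],
    [0, 0, 0],
    [0.2, 1.7, -9.8],
    [0.2, 1.7, -9.8],
    [0.2, 1.7, -9.8],
    [0.2, 1.7, -9.8],
    [0.2, 1.7, -9.8],
    [0.2, 1.7, -9.8],
    [0.2, 1.7, -9.8],
    [0.2, 1.7, -9.8],
    [0.2, 1.7, -9.8],
    [0.2, 1.7, -9.8],
  ],
  grip=[1, 1, 1, 1, 1, 1, 1, 1, 1, 1, 1, 1, 1, 1],
)

```text
clock: 16.95
position: [0.5886, 0.1874, 0.271]
tcp_rot: [0.99, -0.033, 0.095, 0.096]
ft_force: [-0.3, -0.8, -3.3]
finger_gap: 0.51
```

```bash
python3 - <<'E'
from plan import *
err(SEAT)
Y=off(tool(SEAT),.14); Y[0,3]+=.03
plan(cur(),Y,12,[0,0,-1])
E
```

```text
q [ 0.3   0.42  1.6  -0.29  1.02  0.51] spot err mm [-161.8 -103.5  181. ] rot [-16.4  -1.6 -94. ]
12 dp [0.0009, 0.0039, 0.0068] rot [0.13, 1.36, -7.83] mid [0.609 0.16  0.239] end [0.643 0.152 0.209]
```

>>> step_arm(
  dp=[
    [0.001, 0.004, 0.007],
    [0.001, 0.004, 0.007],
    [0.001, 0.004, 0.007],
    [0.001, 0.004, 0.007],
    [0.001, 0.004, 0.007],
    [0.001, 0.004, 0.007],
    [0.001, 0.004, 0.007],
    [0.001, 0.004, 0.007],
    [0.001, 0.004, 0.007],
    [0.001, 0.004, 0.007],
    [0.001, 0.004, 0.007],
    [0.001, 0.004, 0.007],
    [0, 0, 0],
  ],
  delta_rot=[
    [0.1, 1.4, -7.8],
    [0.1, 1.4, -7.8],
    [0.1, 1.4, -7.8],
    [0.1, 1.4, -7.8],
    [0.1, 1.4, -7.8],
    [0.1, 1.4, -7.8],
    [0.1, 1.4, -7.8],
    [0.1, 1.4, -7.8],
    [0.1, 1.4, -7.8],
    [0.1, 1.4, -7.8],
    [0.1, 1.4, -7.8],
    [0.1, 1.4, -7.8],
    [0, 0, 0],
  ],
  grip=[1, 1, 1, 1, 1, 1, 1, 1, 1, 1, 1, 1, 1],
)

```text
clock: 18.58
position: [0.6456, 0.1515, 0.2046]
tcp_rot: [0.661, 0.729, 0.121, 0.127]
ft_force: [0.2, 0.0, -3.3]
finger_gap: 0.509
```

```bash
python3 - <<'E'
from plan import *
err(SEAT)
# scanner pose relative to seat; approach 40 mm square above the seat
A=cur(); U=SEAT@pose([0.003,0,.04],np.eye(3)); plan(A,tool(U),6)
c=snap('scene','scene6.png');zoom(c,proj(c,env.state()['position'])[0],'s6z.png')
snap('wrist','wrist6.png')
E
```

```text
q [ 0.15  0.47  1.73 -0.07  0.59 -1.47] spot err mm [ 31.7   6.  136.1] rot [ 0.5 -0.3  2.8]
6 dp [0.001, -0.0123, 0.0127] rot [0.05, -0.08, 0.46] mid [0.624 0.151 0.156] end [0.603 0.152 0.108]
```

View pics/s6z.png

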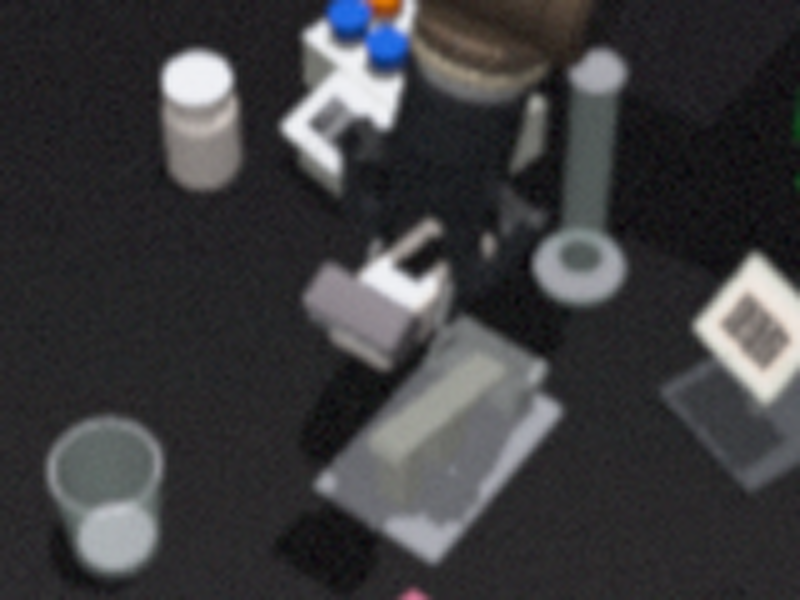

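View pics/wrist6.png

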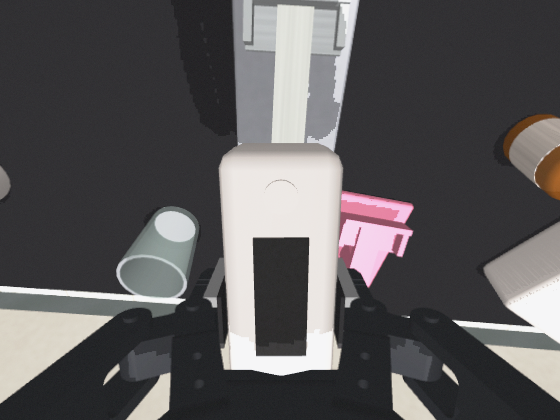

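```bash
python3 - <<'E'
from plan import *
c=load('wrist6.png')
P=[(SEAT@[x,y,0,1])[:3] for x in (-.065,-.03,0) for y in (.013,0,-.013)]
print(proj(c,P).round(0).tolist())
B=pose([.6117,.1518,0],Ro.from_euler('z',.0474).as_matrix())
# intersect pixel rays with the bar's top plane, in seat axes
S=np.linalg.inv(SEAT)
for p in [(276,8),(314,8),(272,140),(306,140),(247,40),(344,48)]:
    o,d=ray(c,p); a=S@np.r_[o,1]; b=S[:3,:3]@d; print(p,((a[:3]-b*a[2]/b[2])*1e3).round(1))
cv2.imwrite('pics/w6z.png',cv2.resize(c['img'][0:150,190:390,::-1],None,fx=4,fy=4))
E
```

```text
[[312.0, 5.0], [294.0, 4.0], [275.0, 3.0], [308.0, 60.0], [291.0, 59.0], [273.0, 58.0], [306.0, 103.0], [289.0, 102.0], [272.0, 101.0]]
(276, 8) [-62.  -12.3   0. ]
(314, 8) [-63.3  14.5   0. ]
(272, 140) [ 29.2 -11.7   0. ]
(306, 140) [28.  15.4  0. ]
(247, 40) [-40.9 -32.5   0. ]
(344, 48) [-39.   38.5   0. ]
```

View pics/w6z.png

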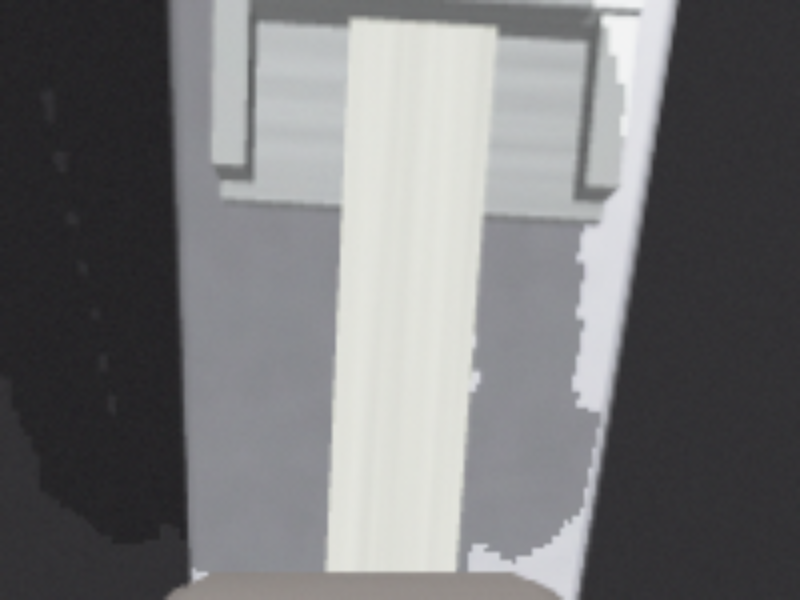

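The cradle bar's low end is at x ≈ -65 mm, as modelled, with y about 1.5 mm to the left of my fit. I'll go down to 40 mm above the seat.

>>> step_arm(
  dp=[
    [0.001, -0.012, 0.013],
    [0.001, -0.012, 0.013],
    [0.001, -0.012, 0.013],
    [0.001, -0.012, 0.013],
    [0.001, -0.012, 0.013],
    [0.001, -0.012, 0.012],
    [0, 0, 0],
  ],
  delta_rot=[
    [0, 0, 0.5],
    [0, 0, 0.5],
    [0, 0, 0.5],
    [0, 0, 0.5],
    [0, 0, 0.5],
    [0, 0, 0.4],
    [0, 0, 0],
  ],
  grip=[1, 1, 1, 1, 1, 1, 1],
)

```text
clock: 19.55
position: [0.6025, 0.1555, 0.1083]
tcp_rot: [0.687, 0.705, 0.127, 0.125]
ft_force: [0.8, 0.0, -3.4]
finger_gap: 0.507
```

```bash
python3 - <<'E'
from plan import *
A=cur(); print((np.linalg.inv(SEAT)@A@G)[:3,3].round(4))
U=SEAT@pose([0.002,.0015,.008],np.eye(3)); plan(A,tool(U),3)
E
```

```text
[0.0034 0.0035 0.0406]
3 dp [-0.0007, -0.0005, 0.0109] rot [0.17, -0.14, -0.45] mid [0.606 0.155 0.098] end [0.612 0.154 0.077]
```

>>> step_arm(
  dp=[
    [-0.001, -0.001, 0.011],
    [-0.001, 0, 0.011],
    [0, 0, 0.009],
    [0, 0, 0],
  ],
  delta_rot=[
    [0.2, 0, -0.4],
    [0.2, 0, -0.4],
    [0.2, 0, -0.4],
    [0, 0, 0],
  ],
  grip=[1, 1, 1, 1],
)

```text
clock: 20.05
position: [0.6148, 0.1538, 0.0786]
tcp_rot: [0.68, 0.712, 0.123, 0.123]
ft_force: [-0.5, 0.1, -2.4]
finger_gap: 0.503
```

```bash
python3 - <<'E'
from plan import *
A=cur(); X=np.linalg.inv(SEAT)@A@G;print(X[:3,3].round(4),np.degrees(Ro.from_matrix(X[:3,:3]).as_rotvec()).round(1),env.state()['ft_force'])
plan(A,tool(SEAT@pose([0.0,.0015,.0],np.eye(3))),3)
c=snap('scene','scene7.png');zoom(c,proj(c,env.state()['position'])[0],'s7z.png')
E
```

```text
[0.0046 0.0016 0.0086] [ 0.4 -0.1 -0.2] [-0.46504663  0.12483333 -2.42635996]
3 dp [-0.0, -0.0015, 0.0029] rot [0.02, -0.15, -0.06] mid [0.614 0.154 0.075] end [0.613 0.153 0.069]
```

View pics/s7z.png

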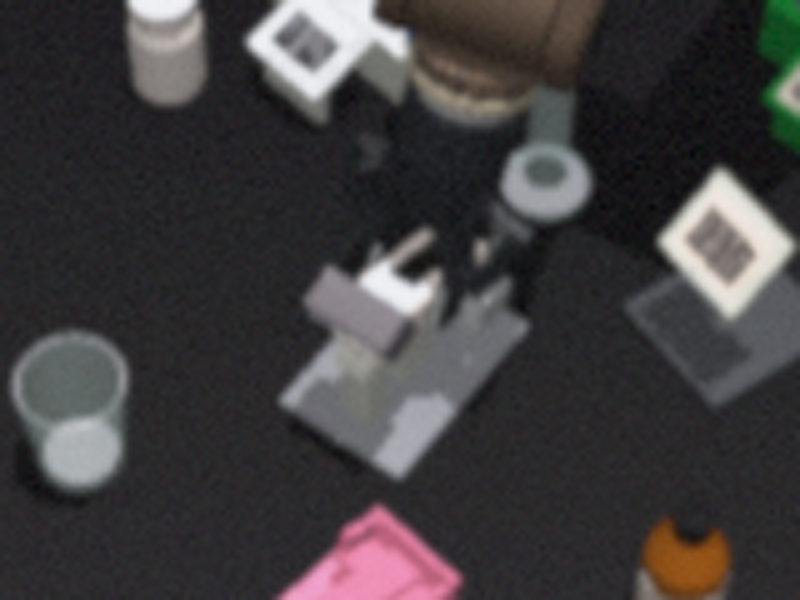

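The scanner is aligned just above the bar. I'll lower it in small steps and watch the force.

>>> step_arm(
  dp=[
    [0, -0.001, 0.003],
    [0, -0.001, 0.003],
    [0, -0.001, 0.002],
    [0, 0, 0],
  ],
  delta_rot=[
    [0, 0, 0],
    [0, 0, 0],
    [0, 0, 0],
    [0, 0, 0],
  ],
  grip=[1, 1, 1, 1],
)

```text
clock: 20.6
position: [0.6147, 0.1538, 0.0705]
tcp_rot: [0.68, 0.712, 0.124, 0.123]
ft_force: [0.2, 1.0, -3.0]
finger_gap: 0.505
```

```bash
python3 - <<'E'
from plan import *
A=cur(); X=np.linalg.inv(SEAT)@A@G;print(X[:3,3].round(4),np.degrees(Ro.from_matrix(X[:3,:3]).as_rotvec()).round(1),env.state()['ft_force'])
E
```

```text
[0.0018 0.0018 0.0009] [ 0.4 -0.1 -0.2] [ 0.15098164  1.04910908 -3.00479199]
```

>>> step_arm(
  dp=[
    [0, 0, 0.002],
    [0, 0, 0.001],
    [0, 0, 0],
  ],
  delta_rot=[
    [0, 0, 0],
    [0, 0, 0],
    [0, 0, 0],
  ],
  grip=[1, 1, 1],
)

```text
clock: 20.98
position: [0.6151, 0.1539, 0.0702]
tcp_rot: [0.68, 0.712, 0.124, 0.124]
ft_force: [-0.7, 0.1, -2.9]
finger_gap: 0.508
```

```bash
python3 - <<'E'
from plan import *
A=cur(); X=np.linalg.inv(SEAT)@A@G;print(X[:3,3].round(4),env.state()['ft_force'])
c=snap('wrist','wrist8.png')
E
```

```text
[0.0021 0.0018 0.0005] [-0.7091809   0.07461417 -2.89358294]
```

View pics/wrist8.png

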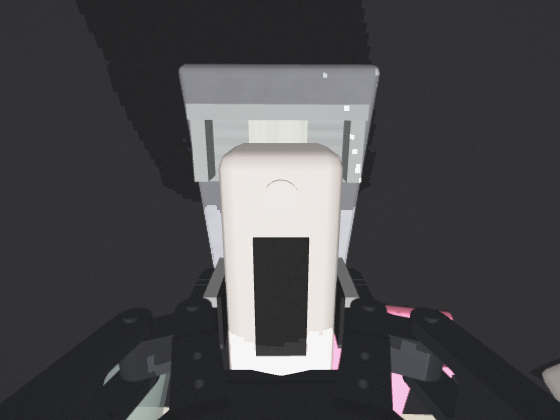

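```bash
python3 - <<'E'
from plan import *
c=load('wrist8.png')
S=np.linalg.inv(SEAT)
for p in [(281,121),(249,130),(308,130),(281,143)]:
  o,d=ray(c,p); a=S@np.r_[o,1]; b=S[:3,:3]@d
  print(p,[((a[:3]-b*(a[2]-z)/b[2])*1e3).round(1).tolist() for z in (0,.02)])
E
```

```text
(281, 121) [[-63.6, 3.0, 0.0], [-64.3, 2.8, 20.0]]
(249, 130) [[-59.9, -11.2, 0.0], [-61.0, -9.4, 20.0]]
(308, 130) [[-59.8, 14.9, 0.0], [-60.9, 13.2, 20.0]]
(281, 143) [[-54.2, 3.0, 0.0], [-56.1, 2.8, 20.0]]
```

>>> step_arm(
  dp=[
    [0, -0.002, 0],
    [0, -0.002, 0.003],
    [0, 0, 0.003],
    [0, 0, 0.003],
  ],
  delta_rot=[
    [0, 0, 0],
    [0, 0, 0],
    [0, 0, 0],
    [0, 0, 0],
  ],
  grip=[1, 1, 1, 1],
)

```text
clock: 21.52
position: [0.6134, 0.1538, 0.0691]
tcp_rot: [0.68, 0.711, 0.126, 0.127]
ft_force: [-24.5, -2.4, 40.5]
finger_gap: 0.507
```

```bash
python3 - <<'E'
from plan import *
A=cur(); X=np.linalg.inv(SEAT)@A@G;print(X[:3,3].round(4),env.state()['ft_force'])
E
```

```text
[0.0002 0.0018 0.    ] [-24.49028101  -2.41178106  40.50949204]
```

Firm contact square to the bar at the modelled height, so it is seated. I'll relieve the load, then open.

>>> step_arm(
  dp=[
    [0, 0, -0.001],
    [0, 0, 0],
    [0, 0, 0],
  ],
  delta_rot=[
    [0, 0, 0],
    [0, 0, 0],
    [0, 0, 0],
  ],
  grip=[1, 1, 1],
)

```text
clock: 21.9
position: [0.6128, 0.1538, 0.0704]
tcp_rot: [0.68, 0.711, 0.127, 0.127]
ft_force: [-0.0, -0.1, -3.4]
finger_gap: 0.505
```

>>> step_arm(
  dp=[
    [0, 0, 0],
    [0, 0, 0],
    [0, 0, 0],
    [0, 0, 0],
    [0, 0, 0],
    [0, 0, 0],
  ],
  delta_rot=[
    [0, 0, 0],
    [0, 0, 0],
    [0, 0, 0],
    [0, 0, 0],
    [0, 0, 0],
    [0, 0, 0],
  ],
  grip=[0.7, 0.5, 0.3, 0, 0, 0],
)

```text
clock: 22.65
position: [0.6135, 0.1539, 0.0701]
tcp_rot: [0.68, 0.711, 0.127, 0.127]
ft_force: [0.4, 0.0, -0.5]
finger_gap: 1.0
```

```bash
python3 - <<'E'
from plan import *
print(env.state()['ft_force'])
snap('wrist','wrist9.png')
E
```

```text
[ 0.42549419  0.0156383  -0.45656242]
```

View pics/wrist9.png

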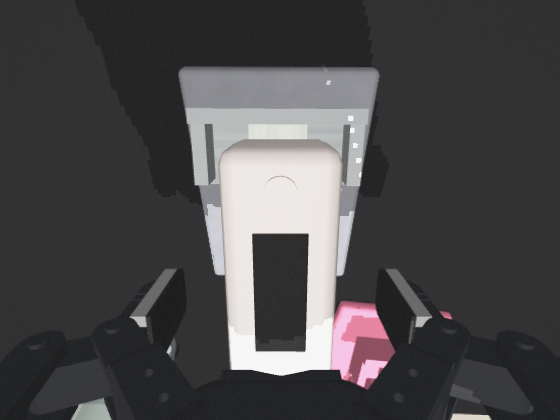

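>>> step_arm(
  dp=[
    [0, 0, -0.02],
    [0, 0, -0.035],
    [0, 0.017, -0.045],
    [0, 0.017, -0.045],
    [0, 0.017, -0.045],
    [0, 0, 0],
    [0, 0, 0],
  ],
  delta_rot=[
    [0, 0, 0],
    [0, 0, 0],
    [0, 0, 0],
    [0, 0, 0],
    [0, 0, 0],
    [0, 0, 0],
    [0, 0, 0],
  ],
  grip=[0, 0, 0, 0, 0, 0, 0],
)

```text
clock: 23.58
position: [0.5895, 0.155, 0.2785]
tcp_rot: [0.679, 0.712, 0.129, 0.127]
ft_force: [0.8, 0.4, 0.5]
finger_gap: 0.999
```

```bash
python3 - <<'E'
from plan import *
c=snap('wrist','wrist10.png'); s=snap('scene','scene10.png'); zoom(s,(290,235),'s10z.png',(100,75),4)
P=[(SEAT@[x,y,.04,1])[:3] for x in (-.06,.041) for y in (.022,-.022)]
print(proj(c,P).round(0).tolist()); print(env.state()['ft_force'].round(1))
E
```

```text
[[302.0, 61.0], [252.0, 61.0], [300.0, 175.0], [255.0, 175.0]]
[ 0.4  0.1 -0.1]
```

View pics/wrist10.png

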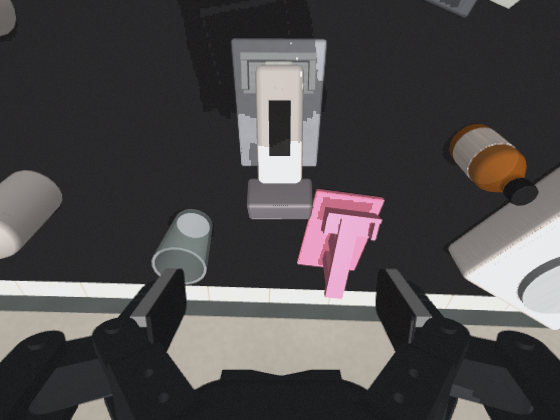

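View pics/s10z.png

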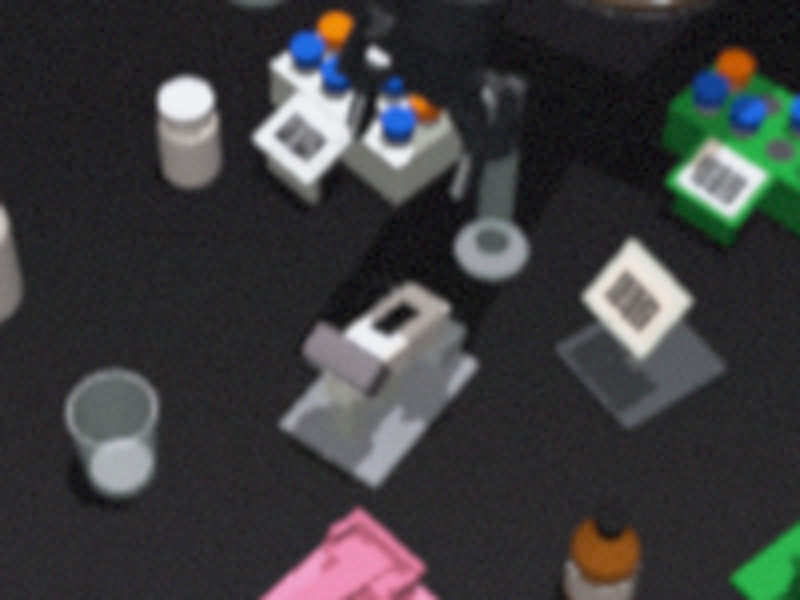

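The scanner lies in the cradle with its tail in the cup, head at the high end, about 3–4 mm up the slope from the seat point. The gripper is clear of everything.

```bash
python3 - <<'E'
from plan import *
print(env.hand_in())
E
```

```text
the job is handed in; nothing more can be done
None
```

The scanner was picked up, both labels were scanned in order, and it is back in its cradle. I handed the job in at about 23.6 s of the 72 s allowed; no verdict is reported.

- **Scans:** I held still for about 1.5 s at the rack label, then about 1.4 s at the stand label. By my pose estimate the aim at the end of each hold was within about 1.5 mm at the rack and 4 mm at the stand, and within 0.5° of square. That estimate may be off by a few mm, because the later cradle view put the scanner 2–4 mm further along the grip than I had assumed.
- **Placing:** I lowered the scanner until it pressed on the bar (about 47 N at the wrist, more than I intended), eased off, then let go.
- **Last checks:** The final pictures show the scanner flat on the bar with its tail in the cup and its head at the high end. Its origin is about 3–4 mm up the slope and 2 mm sideways from my fitted seat point; the limit is 15 mm. The gripper is clear and the wrist force is near zero.
- **Glassware:** The bottles and glassware near the cradle stand upright in the last pictures. I did not re-measure any of their positions.

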